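# Stand the fallen front panel up in the display rack

## Task

On the stall's slotted display rack one aluminium front panel has fallen over onto its face. Tip it up so that it stands in the slot on its lower edge (the one nearest the backrest), face out and leaning on the backrest like the others, and slide it along the slot until it stands edge to edge with the arch-topped panel, touching it or as good as touching. Do not let it fall off the rack, keep the two standing panels on their feet at their ends of the slot, and leave everything else on the counter where it is.

Things in the scene. Friction and masses are not known exactly. Their poses are not given: they have to be found in the camera images.
- rack: Fixed plywood display rack, 400 mm long, facing the customers (its front away from the robot). Origin: on the table, below the slot's back corner, mid-length; x from its open front to the backrest, y along the slot, z up. Deck top at z = 60 mm, x = -76 to -16 mm, boards 24 mm thick on legs; before x = -76 is open table. End cheeks: inner faces at y = +-187 mm, tops at z = 100 mm.
- rack_slot (a point): Middle of the slot's floor at its back corner (x = 0, z = 48 mm in the rack's frame; axes as the rack's). The slot is 16 mm wide (x = -16 to 0), its floor 12 mm below the deck, open above. From this corner the smooth 6 mm backrest board rises, leaning back (to +x) 12 degrees from vertical, up to z = 117 mm.
- panel: Fallen loose aluminium panel, 100 (x) by 80 (y) by 10 mm (z), 0.15 to 0.3 kg. Origin: centre of its face, the side lying down; z up at the start. It lies across the slot, within 3 degrees of square, its lower edge (+x) 5 to 16 mm short of the backrest. Tipped up about that edge, held against the backrest, it drops to the slot's floor once steep (70 degrees); then its origin is at z = 99 mm, its x axis down.
- panel_top (a point): Middle of the panel's top edge (its -x end), on the underside: 50 mm from its origin. At the start it hangs 27 to 37 mm out over the front of the deck, 60 mm above the table, so it can be lifted there from below.
- arched: Standing loose aluminium panel with a half-round top, 70 mm wide, 101 high, 10 thick, in the slot about 1 mm from one end cheek (either end), leaning on the backrest. Origin: middle of its rear lower edge; axes parallel to the rack's. Edge to edge with it, the fallen panel's middle is 75 mm from its middle along the rack's y.
- square: Standing loose aluminium panel with a square top, 70 mm wide, 80 high, 10 thick, at the other end of the slot. Origin and axes as for the arched one. Between each of them and the fallen panel there are 50 to 100 mm of free slot at the start.
- dialknob: Bystander: small black loose control knob, 26 mm across and 16 mm high, on the rack's deck in front of one of the standing panels, about 150 to 165 mm from the rack's middle. Origin: centre of its underside.
- handheld: Bystander: black handheld radio standing on the table right of the rack, 34 x 58 x 105 mm plus a 100 mm aerial. Origin: centre of its underside.
- mug: Bystander: blue mug, 80 mm across and 90 mm high, on the table left of the rack. Origin: centre of its underside.
- jar: Bystander: closed jar, 60 mm across and 70 mm high, on the table left of the rack. Origin: centre of its underside.
- screwdriver: Bystander: screwdriver lying on the table between the robot and the rack, to the right. Origin: on its axis line, on the table.
Mind the look-alikes: they are no part of the job. Several things have the shape of the panel; the one meant has the colours described above.

How it is judged:
At the end, for the whole second after the job is handed in: The panel stands on its lower edge on the slot's floor, face out, leaning back on the backrest (3 to 22 degrees back), at rest, within 6 mm of the arched panel edge to edge; the arched panel has moved less than 20 mm and the square one less than 30 mm, both still standing (angle between panel's own x axis and vertical above 2.75 rad and angle between panel's own z axis and vertical above 1.63 rad and z of panel in the frame of rack between 0.088 and 0.103 m and x of panel in the frame of rack between -0.025 and 0.02 m and y of panel in the frame of arched between -0.081 and 0.081 m and distance of arched from where it was at the start of the episode below 0.02 m and angle between each of arched, square's own z axis and vertical below 0.15 rad and distance of square from where it was at the start of the episode below 0.03 m and linear speed of panel below 0.02 m/s); the robot touches nothing.
It fails at once if the panel falls off the rack (height (world z) of panel below 0.035 m).
It fails at once if a standing panel is knocked over (angle between any of arched, square's own z axis and vertical above 0.4 rad).
It fails at once if another thing on the counter is disturbed (moved more than 25 mm) (distance of any of dialknob, handheld, mug, jar, screwdriver from where it was at the start of the episode above 0.025 m).
It also fails if it takes over 61 s, if anything falls off the work surface, if the arm or the gripper's body presses on something with over 40 N, if the wrist force passes 120 N, or if a joint passes its speed limit or range.

## Robot

A 6-joint arm with a two-finger parallel gripper is mounted at the origin on the work surface. World frame = base frame: x ahead of the robot, y to its left, z up, the work surface at z = 0. Lengths are in m, angles in rad, forces in N, time in s.
With the tool pointing down it reaches from about 0.25 to 0.85 m from the base axis. Payload 12.5 kg.
Tool frame: the origin (TCP) lies at the very end of the fingers, on their centre line; the grasp point (between the pads) lies 19 mm behind it; z points along the fingers, y is the line along which they close (so a half turn about z gives the same grasp; the last joint's range is limited). The gripper opens to 93 mm and grips with 3 to 60 N. Pads are 15 mm wide; open, the fingers measure 128 mm over their backs; the gripper's body (75 mm by 188 mm) begins 65 mm behind the grasp point.
Start: joints at [1.046, 0.351, 1.652, -0, 1.139, -0.085], TCP at [0.234, 0.498, 0.219] pointing down, gripper open.
Joint ranges: [-2.75, 2.75], [-0.79, 2.1], [0.01, 2.65], [-1.57, 4.71], [0.07, 3.14], [-2.87, 2.87]. Speed limits (rad/s): [2.22, 2.22, 2.79, 3.14, 3.14, 3.14].

## Interface

Orientations are given as a unit quaternion [x, y, z, w].
In Python, from cell import arm gives the robot as it stands.
- The arm moves only by the tool arm_command, never from a script. Its argument "increments" is a list of rows, each an object with "translation": the shift along the tool's x, y, z in m, a list of three; "spin": the turn about the tool's z in rad; "claw": the finger opening in m, from 0 to 0.093. In form: [{"translation": [dx, dy, dz], "spin": spin, "claw": claw}, ...]. A call has 1 to 20 rows; each row shifts and turns the commanded pose from where the row before left it, along the tool's axes as they then stand; what a row does not reach is not made up. A row lasts 1/8 s, in which the tool goes at most 62.5 mm and 10.7 degrees, less where a joint would pass 70% of its speed; a pose out of reach is approached as far as the arm can. A call is refused whole if a number of a shift passes 0.0625 or a number of a turn 0.188, either way. A call with a gripper value outside its range is refused whole. The fingers move at their own pace and stop on an object; "newtons" is the grip in N (left out, the last holds). Time passes only in rows, so rows that do not move let the fingers close. It gives the time, the measured TCP pose, the force, the opening and the grip force at its end, in the units of the state.
- arm.state(): the state, without advancing time (a new reading comes with each control period).
- arm.grab_frame(name): name is "scene" or "top" or "wrist"; returns a dict with "pixels" (480x640x3 uint8, blue, green, red), "camera_matrix" (3x3 intrinsics, pixels), "extrinsics" (4x4, takes a point from camera to world coordinates). Camera axes: x right, y down, z forward; pixel columns grow to the right and rows downward; lengths in m; the calibration is good to about 2 mm. A picture is of the moment at which its call begins. There is no depth.
- arm.close_job(): hands the job in; it is judged then, once.
The state is a dict: "t": time; "q": joint angles; "joint_velocities": joint speeds; "tau": joint torques, N m; "eef_pos": TCP position; "orientation": TCP orientation; "wrist_force": force on the tool from outside, world axes, zero at the start; "ft_torque": the same for the moment, N m; "grip_width": finger opening in m; "grasp_force": force on a finger pad.
Only numpy, scipy, OpenCV 4.12 (cv2) and the standard library are available. Lean on these libraries where they do the work, as an engineer would, in place of code of your own. Each camera call takes 0.05 s, during which the arm holds its last target. There are 200 camera calls.

## Working session

There is one attempt and no reset: what is moved stays moved. The work goes in short steps, Python scripts to look and compute and a tool call to move; the robot and the scene stay as the last step left them, time stands still between calls to the robot, and variables do not carry over. Pictures are saved under pics/ and viewed, at most 10 in all, crops included, and the job is handed in when it is done.

Besides the shell and the picture viewer there is one more tool, called after "Call:" in YAML: its name, and indented under it one key for each argument. arm_command: Moves the arm, as the interface text tells. Its arguments: {"type":"object","properties":{"increments":{"type":"array","items":{"type":"object","properties":{"translation":{"type":"array","items":{"type":"number"}},"spin":{"type":"number"},"claw":{"type":"number"}}}},"newtons":{"type":"number"}},"required":["increments"]}

```bash
mkdir -p pics; ls
python3 - <<'E'
from cell import arm
import cv2,numpy as np
s=arm.state();print({k:np.round(v,3).tolist() for k,v in s.items()})
for n in("scene","top"):
    f=arm.grab_frame(n);cv2.imwrite(f"pics/{n}0.png",f["pixels"]);print(n,f["camera_matrix"].round(1).tolist(),f["extrinsics"].round(3).tolist())
E
```

```text
pics
{'t': 0.0, 'q': [1.046, 0.351, 1.652, -0.0, 1.139, -0.085], 'joint_velocities': [-0.0, -0.002, -0.0, -0.001, 0.001, 0.0], 'tau': [-0.001, -49.73, -28.526, 0.07, 0.026, -0.0], 'eef_pos': [0.234, 0.497, 0.218], 'orientation': [0.218, 0.976, -0.001, -0.0], 'wrist_force': [0.008, 0.228, -0.317], 'ft_torque': [0.044, 0.044, 0.023], 'grasp_force': 0.0, 'grip_width': 0.093}
scene [[530.5, 0.0, 318.8], [0.0, 530.5, 234.2], [0.0, 0.0, 1.0]] [[0.808, 0.481, -0.34, 0.905], [0.589, -0.651, 0.479, -0.542], [0.009, -0.587, -0.809, 0.991], [0.0, 0.0, 0.0, 1.0]]
top [[433.9, 0.0, 314.8], [0.0, 433.9, 233.4], [0.0, 0.0, 1.0]] [[-0.023, -0.998, 0.055, 0.443], [-1.0, 0.024, 0.018, 0.002], [-0.019, -0.055, -0.998, 1.093], [0.0, 0.0, 0.0, 1.0]]
```

View pics/scene0.png

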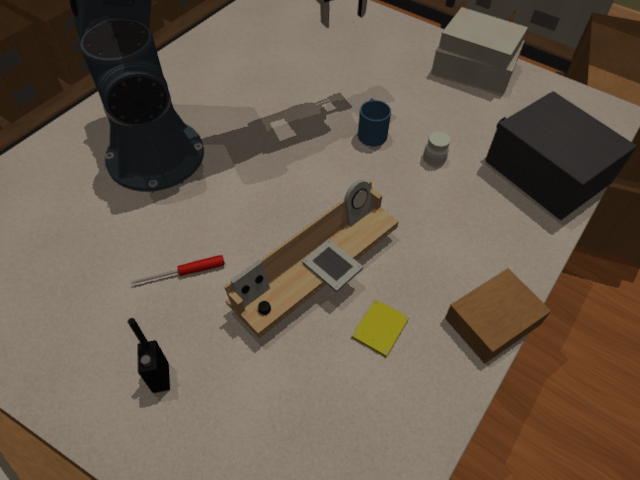

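View pics/top0.png

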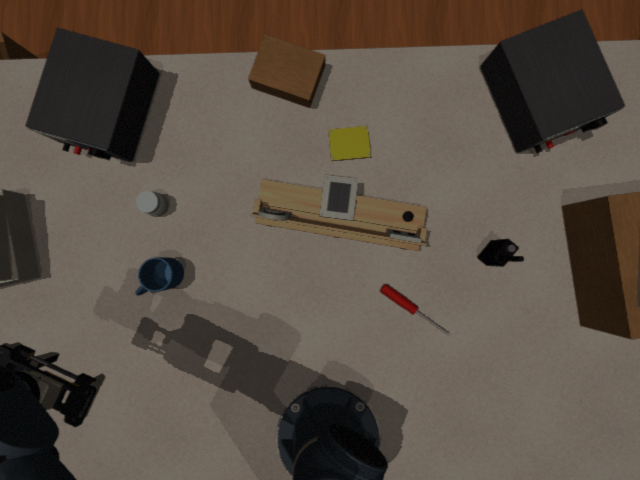

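The scene view shows the fallen panel at about (333,264), the arched one at (358,200), the square one at (250,280) and the knob at (264,308). In the top view the panel is at (339,197), with the arched panel at the left end (275,213) and the square one at the right (405,236).

```bash
cat > h.py <<'E'
from cell import arm
import cv2,numpy as np
def ray(f,px,z):
    K,T=f["camera_matrix"],f["extrinsics"]
    px=np.atleast_2d(np.float64(px)); d=np.c_[px,np.ones(len(px))]@np.linalg.inv(K).T@T[:3,:3].T
    return T[:3,3]+d*((z-T[2,3])/d[:,2])[:,None]
def proj(f,P):
    T=np.linalg.inv(f["extrinsics"]); p=(np.atleast_2d(P)@T[:3,:3].T+T[:3,3])@f["camera_matrix"].T
    return p[:,:2]/p[:,2:]
E
python3 - <<'E'
from h import *
f=arm.grab_frame("top")
im=f["pixels"][120:280,220:460];cv2.imwrite("pics/t1.png",cv2.resize(im,None,fx=3.3,fy=3.3,interpolation=cv2.INTER_CUBIC))
print(ray(f,[[262,180],[427,205]],.06).round(3),ray(f,[[339,197]],.07).round(3))
w=arm.grab_frame("wrist");print(w["camera_matrix"].round(0).tolist(),w["extrinsics"].round(3).tolist())
E
```

```text
[[ 0.632  0.145  0.06 ]
 [ 0.561 -0.248  0.06 ]] [[ 0.584 -0.039  0.07 ]]
[[400.0, 0.0, 323.0], [0.0, 400.0, 241.0], [0.0, 0.0, 1.0]] [[0.427, 0.875, 0.228, 0.171], [0.904, -0.413, -0.107, 0.526], [0.0, 0.252, -0.968, 0.382], [0.0, 0.0, 0.0, 1.0]]
```

View pics/t1.png

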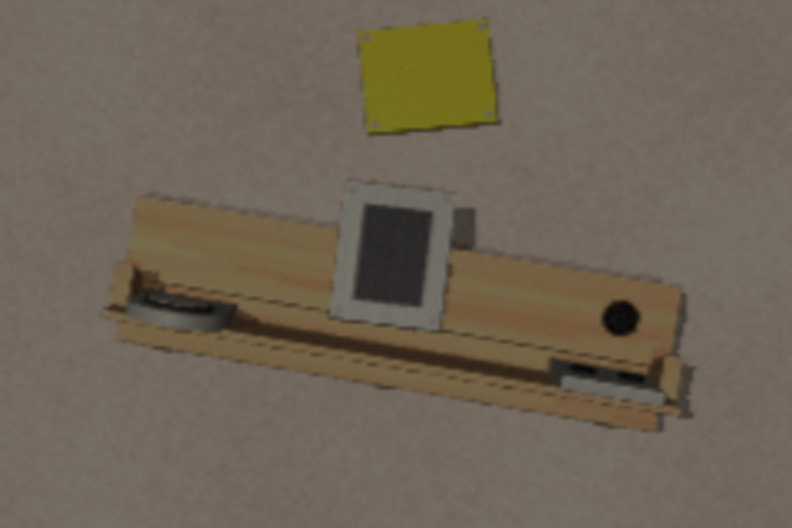

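The crop confirms the geometry: the panel's top edge runs (348,182)–(452,192), and its lower edge (332,320)–(440,330) sits over the slot. The arched panel is at the left end and the square one and knob are at the right. I'll move over the panel for a closer wrist view.

Call:
arm_command:
  increments:
    - {"translation": [0, 0, 0], "spin": -0.13, "claw": 0.093}
    - {"translation": [0, 0, 0], "spin": -0.13, "claw": 0.093}
    - {"translation": [-0.0337, -0.0333, 0], "spin": 0, "claw": 0.093}
    - {"translation": [-0.0337, -0.0333, 0], "spin": 0, "claw": 0.093}
    - {"translation": [-0.0337, -0.0333, 0], "spin": 0, "claw": 0.093}
    - {"translation": [-0.0337, -0.0333, 0], "spin": 0, "claw": 0.093}
    - {"translation": [-0.0337, -0.0333, 0], "spin": 0, "claw": 0.093}
    - {"translation": [-0.0337, -0.0333, 0], "spin": 0, "claw": 0.093}
    - {"translation": [-0.0337, -0.0333, 0], "spin": 0, "claw": 0.093}
    - {"translation": [-0.0337, -0.0333, 0], "spin": 0, "claw": 0.093}
    - {"translation": [-0.0337, -0.0333, 0], "spin": 0, "claw": 0.093}
    - {"translation": [-0.0337, -0.0333, 0], "spin": 0, "claw": 0.093}
    - {"translation": [-0.0337, -0.0333, 0], "spin": 0, "claw": 0.093}
    - {"translation": [-0.0337, -0.0333, 0], "spin": 0, "claw": 0.093}
    - {"translation": [-0.0337, -0.0333, 0], "spin": 0, "claw": 0.093}
    - {"translation": [-0.0337, -0.0333, 0], "spin": 0, "claw": 0.093}
    - {"translation": [0, 0, 0], "spin": 0, "claw": 0.093}
    - {"translation": [0, 0, 0], "spin": 0, "claw": 0.093}

```text
t: 2.45
eef_pos: [0.6145, -0.045, 0.2183]
orientation: [0.09, 0.996, 0.0, -0.0]
wrist_force: [-0.2, -0.2, 0.1]
grip_width: 0.0929
grasp_force: 0.0
```

Run:
```python
from h import *
f=arm.grab_frame("wrist");cv2.imwrite("pics/w1.png",f["pixels"]);print(f["extrinsics"].round(3).tolist())
s=arm.state();print(s["t"],s["eef_pos"],s["orientation"])
```

```text
[[0.18, 0.952, 0.248, 0.546], [0.984, -0.175, -0.044, -0.034], [0.001, 0.252, -0.968, 0.383], [0.0, 0.0, 0.0, 1.0]]
2.5 [ 0.61444404 -0.04461544  0.21850294] [ 8.95098318e-02  9.95985882e-01  1.07890303e-04 -3.16917407e-04]
```

View pics/w1.png

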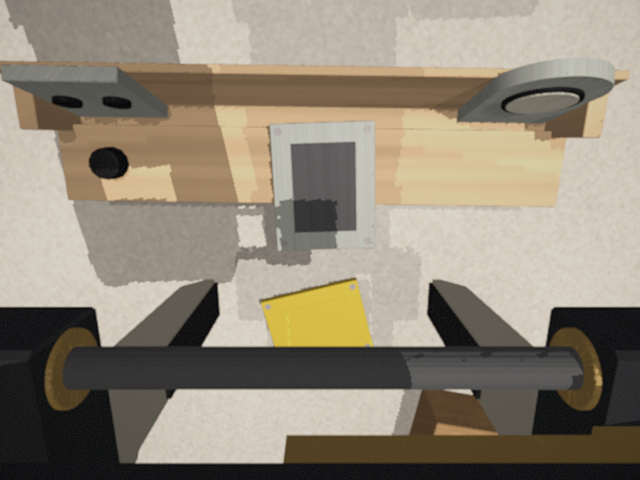

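The wrist view shows the panel's upper face with corners near (270,124), (374,121), (375,248) and (281,250). The deck's front edge runs (68,201)–(555,207) and the arched panel's inner foot is near (460,122).

Run:
```python
from h import *
f=arm.grab_frame("wrist");g=cv2.cvtColor(f["pixels"],cv2.COLOR_BGR2GRAY)
def ref(p): return cv2.cornerSubPix(g,np.float32(p).reshape(-1,1,2),(4,4),(-1,-1),(3,50,.01)).reshape(-1,2)
c=[[270,124],[374,121],[375,248],[281,250]]; r=ref(c);print(r.round(1).tolist())
P=ray(f,c,.07);print(P.round(4))
d=ray(f,[[68,201],[555,207]],.06);u=(d[1]-d[0])[:2];u/=np.linalg.norm(u);v=np.array([u[1],-u[0]]);print("front edge",d.round(4),u)
print("yaw",np.degrees(np.arctan2(u[1],u[0])))
o=d.mean(0)[:2];# mid-length of deck front: rack (-76,0)
O=o-v*.076;print("rack origin",O)
# rack coords: along u (toward arched), v outward
for n,q in(("panel",P),("archfoot",ray(f,[[460,122]],.06)),("sqfoot",ray(f,[[167,116]],.06)),("backtop",ray(f,[[5,66],[625,75]],.117)),("slotedge",ray(f,[[75,126],[565,138]],.06))):
    print(n,[( round((x[:2]-O)@u*1e3,1), round((x[:2]-O)@v*1e3,1)) for x in q])
R=ray(f,[[374,121],[375,248],[270,124]],.07)[:,:2]
for a,b in((0,1),):
    e=R[b]-R[a];print("right side dir deg rel v",np.degrees(np.arctan2(e@u,e@v)))
e=R[0]-R[2];print("lower edge rel u",np.degrees(np.arctan2(e@v,e@u)))
```

```text
[[267.5, 125.19999694824219], [373.3999938964844, 121.5999984741211], [374.1000061035156, 247.60000610351562], [279.70001220703125, 250.5]]
[[ 0.5295 -0.0708  0.07  ]
 [ 0.5414  0.0064  0.07  ]
 [ 0.6394 -0.0074  0.07  ]
 [ 0.6273 -0.0829  0.07  ]]
front edge [[ 0.5583 -0.2462  0.06  ]
 [ 0.6344  0.1433  0.06  ]] [0.19177094 0.98143971]
yaw 78.94384763002354
rack origin [ 0.52173366 -0.0368887 ]
panel [(np.float64(-31.8), np.float64(14.1)), (np.float64(46.3), np.float64(11.0)), (np.float64(51.5), np.float64(109.8)), (np.float64(-24.9), np.float64(112.4))]
archfoot [(np.float64(114.2), np.float64(10.5))]
sqfoot [(np.float64(-112.4), np.float64(8.9))]
backtop [(np.float64(-188.4), np.float64(-16.8)), (np.float64(195.0), np.float64(-16.6))]
slotedge [(np.float64(-184.3), np.float64(17.2)), (np.float64(197.6), np.float64(21.4))]
right side dir deg rel v 3.0393789488068577
lower edge rel u -2.3119921602766027
```

Call:
arm_command:
  increments:
    - {"translation": [-0.0007, 0.0021, 0], "spin": -0.03, "claw": 0.093}
    - {"translation": [0, 0, 0.04], "spin": 0, "claw": 0.093}
    - {"translation": [0, 0, 0.04], "spin": 0, "claw": 0.093}
    - {"translation": [0, 0, 0.04], "spin": 0, "claw": 0.093}
    - {"translation": [0, 0, 0.03], "spin": 0, "claw": 0.093}
    - {"translation": [0, 0, 0.015], "spin": 0, "claw": 0.093}
    - {"translation": [0, 0, 0], "spin": 0, "claw": 0.093}
    - {"translation": [0, 0, 0], "spin": 0, "claw": 0.093}
  newtons: 15

```text
t: 3.55
eef_pos: [0.6168, -0.0434, 0.055]
orientation: [0.075, 0.997, -0.0, 0.001]
wrist_force: [0.7, 0.0, -0.2]
grip_width: 0.0932
grasp_force: 0.0
```

Run:
```python
from h import *
f=arm.grab_frame("wrist");s=arm.state();cv2.imwrite("pics/w2.png",f["pixels"])
print(s["eef_pos"],s["wrist_force"])
```

```text
[ 0.61680977 -0.04346223  0.05502455] [-0.22516512  0.24623573 -0.02488829]
```

View pics/w2.png

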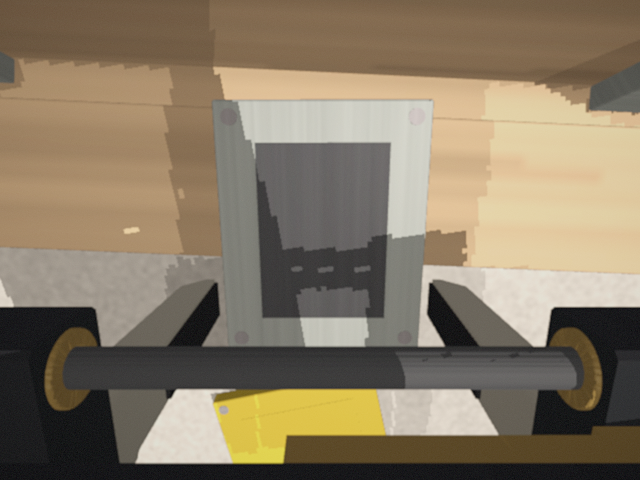

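The panel is centred between the open fingers, which are either side of its overhang in front of the deck. I'll grip lightly so it can pivot, then start the arc.

Call:
arm_command:
  increments:
    - {"translation": [0, 0, 0], "spin": 0, "claw": 0.07}
    - {"translation": [0, 0, 0], "spin": 0, "claw": 0.07}
    - {"translation": [0, 0, 0], "spin": 0, "claw": 0.07}
    - {"translation": [0, 0, 0], "spin": 0, "claw": 0.07}
    - {"translation": [0, 0, 0], "spin": 0, "claw": 0.07}
    - {"translation": [0, 0, 0], "spin": 0, "claw": 0.07}
    - {"translation": [0.0018, 0, -0.007], "spin": 0, "claw": 0.07}
    - {"translation": [0.0018, 0, -0.007], "spin": 0, "claw": 0.07}
    - {"translation": [0.0018, 0, -0.006], "spin": 0, "claw": 0.07}
    - {"translation": [0.0034, 0, -0.006], "spin": 0, "claw": 0.07}
    - {"translation": [0.0034, 0, -0.006], "spin": 0, "claw": 0.07}
    - {"translation": [0.0034, 0, -0.006], "spin": 0, "claw": 0.07}
    - {"translation": [0, 0, 0], "spin": 0, "claw": 0.07}
    - {"translation": [0, 0, 0], "spin": 0, "claw": 0.07}
  newtons: 6

```text
t: 5.35
eef_pos: [0.6006, -0.0412, 0.0917]
orientation: [0.075, 0.997, -0.0, 0.0]
wrist_force: [0.7, 0.3, 0.7]
grip_width: 0.0799
grasp_force: 6.0
```

Run:
```python
from h import *
f=arm.grab_frame("wrist");g=arm.grab_frame("scene");s=arm.state()
a=f["pixels"];b=cv2.resize(g["pixels"][140:360,200:440],None,fx=2,fy=2,interpolation=cv2.INTER_CUBIC)
cv2.imwrite("pics/c3.png",np.hstack([cv2.resize(a[:360],(400,225)),np.zeros((225,0,3),np.uint8)]) if 0 else np.hstack([cv2.resize(a[:360],(312,440)),b]))
print(s["eef_pos"],s["wrist_force"],s["grip_width"],s["grasp_force"])
```

```text
[ 0.60059736 -0.04114292  0.09148957] [ 0.59309557 -0.58904345 -0.77772276] 0.0797162244173099 5.999973937869072
```

View pics/c3.png

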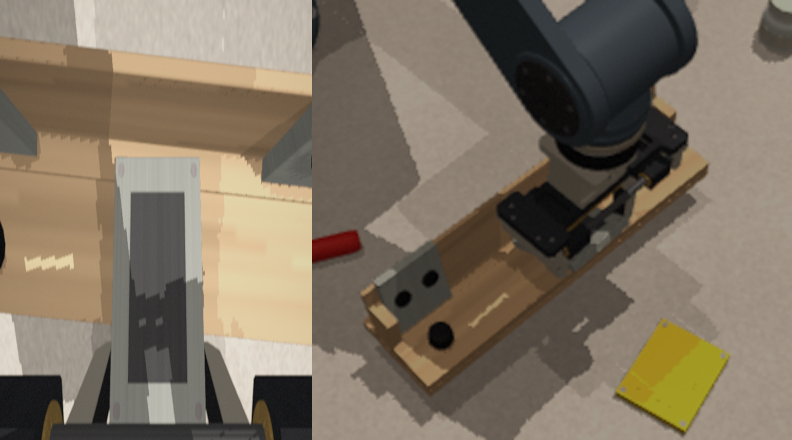

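The panel is tipping as planned. Its lower edge, at about (117–198,158) in the left half, has stayed down near the slot while the top rises. I'll continue the arc and square up the yaw.

Call:
arm_command:
  increments:
    - {"translation": [0.0046, 0, -0.0053], "spin": 0, "claw": 0.07}
    - {"translation": [0.0046, 0, -0.0053], "spin": 0, "claw": 0.07}
    - {"translation": [0.0046, 0, -0.0053], "spin": 0, "claw": 0.07}
    - {"translation": [0.006, 0, -0.0043], "spin": 0.01, "claw": 0.07}
    - {"translation": [0.006, 0, -0.0043], "spin": 0.01, "claw": 0.07}
    - {"translation": [0.006, 0, -0.0043], "spin": 0.01, "claw": 0.07}
    - {"translation": [0.0065, 0, -0.0027], "spin": 0.01, "claw": 0.07}
    - {"translation": [0.0065, 0, -0.0027], "spin": 0, "claw": 0.07}
    - {"translation": [0.0065, 0, -0.0027], "spin": 0, "claw": 0.07}
    - {"translation": [0.007, 0, -0.0012], "spin": 0, "claw": 0.07}
    - {"translation": [0.007, 0, -0.0012], "spin": 0, "claw": 0.07}
    - {"translation": [0, 0, 0], "spin": 0, "claw": 0.07}
    - {"translation": [0, 0, 0], "spin": 0, "claw": 0.07}

```text
t: 7.08
eef_pos: [0.5362, -0.0299, 0.1308]
orientation: [0.095, 0.996, 0.0, -0.0]
wrist_force: [0.4, -0.2, -1.3]
grip_width: 0.0797
grasp_force: 6.0
```

Run:
```python
from h import *
f=arm.grab_frame("wrist");g=arm.grab_frame("scene");s=arm.state()
a=f["pixels"];b=cv2.resize(g["pixels"][140:300,240:400],None,fx=2.5,fy=2.5,interpolation=cv2.INTER_CUBIC)
cv2.imwrite("pics/c4.png",np.hstack([a[:400,120:520],b]))
O=np.array([.5217,-.0369]);u=np.array([.1918,.9814]);v=np.array([u[1],-u[0]]);e=s["eef_pos"][:2]-O
print("u",e@u,"v",e@v,s["eef_pos"],s["orientation"],s["wrist_force"],s["grip_width"],s["grasp_force"])
```

```text
u 0.009612876169002764 v 0.012995314991632007 [ 0.53629833 -0.02995796  0.13080041] [ 9.47491975e-02  9.95501163e-01  1.12604218e-05 -1.51716236e-04] [-0.9189075   0.39812537 -1.48090772] 0.07989688164381459 5.999409109354019
```

View pics/c4.png

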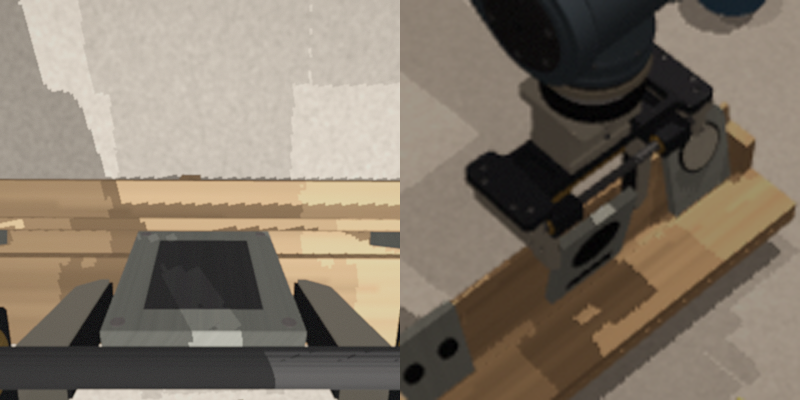

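The panel now hangs almost upright over the slot, with its lower edge at about (145–265,232) in the left half and below deck level. I'll slide it along toward the arched panel, lower it and lean it back.

Call:
arm_command:
  increments:
    - {"translation": [0, 0.005, 0], "spin": 0, "claw": 0.07}
    - {"translation": [0, 0.007, 0], "spin": 0, "claw": 0.07}
    - {"translation": [0, 0.007, 0], "spin": 0, "claw": 0.07}
    - {"translation": [0, 0.007, 0], "spin": 0, "claw": 0.07}
    - {"translation": [0, 0.007, 0], "spin": 0, "claw": 0.07}
    - {"translation": [0, 0.005, 0], "spin": 0, "claw": 0.07}
    - {"translation": [0.001, 0, 0.003], "spin": 0, "claw": 0.07}
    - {"translation": [0.001, 0, 0.003], "spin": 0, "claw": 0.07}
    - {"translation": [0.001, 0, 0.003], "spin": 0, "claw": 0.07}
    - {"translation": [0.003, 0, 0.001], "spin": 0, "claw": 0.07}
    - {"translation": [0.003, 0, 0.001], "spin": 0, "claw": 0.07}
    - {"translation": [0.003, 0, 0], "spin": 0, "claw": 0.07}
    - {"translation": [0.003, 0, 0], "spin": 0, "claw": 0.07}
    - {"translation": [0.003, 0, 0], "spin": 0, "claw": 0.07}
    - {"translation": [0, 0, 0], "spin": 0, "claw": 0.07}
    - {"translation": [0, 0, 0], "spin": 0, "claw": 0.07}

```text
t: 9.18
eef_pos: [0.5256, 0.0108, 0.1199]
orientation: [0.095, 0.996, -0.0, -0.0]
wrist_force: [-0.7, -0.9, 3.6]
grip_width: 0.0801
grasp_force: 6.0
```

Run:
```python
from h import *
f=arm.grab_frame("wrist");g=arm.grab_frame("scene");s=arm.state()
a=f["pixels"];b=cv2.resize(g["pixels"][140:300,240:400],None,fx=2.5,fy=2.5,interpolation=cv2.INTER_CUBIC)
cv2.imwrite("pics/c5.png",np.hstack([a[:400,120:520],b]))
O=np.array([.5217,-.0369]);u=np.array([.1918,.9814]);v=np.array([u[1],-u[0]]);e=s["eef_pos"][:2]-O
print("u",e@u,"v",e@v,s["eef_pos"],s["wrist_force"],s["grip_width"],s["grasp_force"])
```

```text
u 0.047548768209003237 v -0.005227165958600343 [0.52569018 0.01077012 0.11991526] [-0.58030675 -1.24328142  4.1221201 ] 0.08003753556128844 6.000739708542824
```

View pics/c5.png

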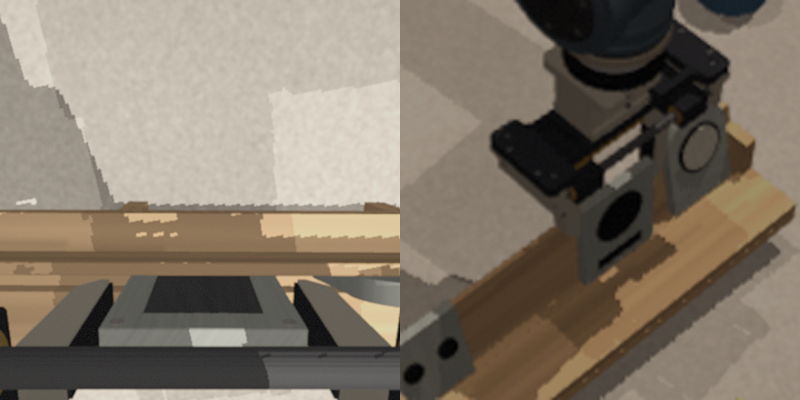

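The panel now stands in the slot on the floor, face out and leaning back, with the wrist force showing contact from below. I'll release it and back off upward.

Call:
arm_command:
  increments:
    - {"translation": [0, 0, 0], "spin": 0, "claw": 0.084}
    - {"translation": [0, 0, 0], "spin": 0, "claw": 0.09}
    - {"translation": [0, 0, 0], "spin": 0, "claw": 0.09}
    - {"translation": [0, 0, 0], "spin": 0, "claw": 0.09}
    - {"translation": [0, 0, -0.01], "spin": 0, "claw": 0.09}
    - {"translation": [0, 0, -0.03], "spin": 0, "claw": 0.09}
    - {"translation": [0, 0, -0.04], "spin": 0, "claw": 0.09}
    - {"translation": [0.04, 0, -0.02], "spin": 0, "claw": 0.0}
    - {"translation": [0.04, 0, 0], "spin": 0, "claw": 0.0}
    - {"translation": [0, 0, 0], "spin": 0, "claw": 0.0}
    - {"translation": [0, 0, 0], "spin": 0, "claw": 0.0}
    - {"translation": [0, 0, 0], "spin": 0, "claw": 0.0}

```text
t: 10.78
eef_pos: [0.448, 0.0257, 0.22]
orientation: [0.095, 0.995, -0.0, 0.0]
wrist_force: [-0.1, -0.2, -0.1]
grip_width: 0.0448
grasp_force: 0.0
```

Run:
```python
from h import *
f=arm.grab_frame("wrist");g=arm.grab_frame("scene");s=arm.state()
a=f["pixels"];b=cv2.resize(g["pixels"][140:340,220:420],None,fx=2,fy=2,interpolation=cv2.INTER_CUBIC)
cv2.imwrite("pics/c6.png",np.hstack([cv2.resize(a,(400,300))[:300],b[:300]]))
O=np.array([.5217,-.0369]);u=np.array([.1918,.9814]);v=np.array([u[1],-u[0]]);e=s["eef_pos"][:2]-O
print("u",e@u,"v",e@v,s["eef_pos"],s["grip_width"])
```

```text
u 0.047270087593891515 v -0.08465631774135254 [0.44767975 0.02573213 0.21975184] 0.0369249650145812
```

View pics/c6.png

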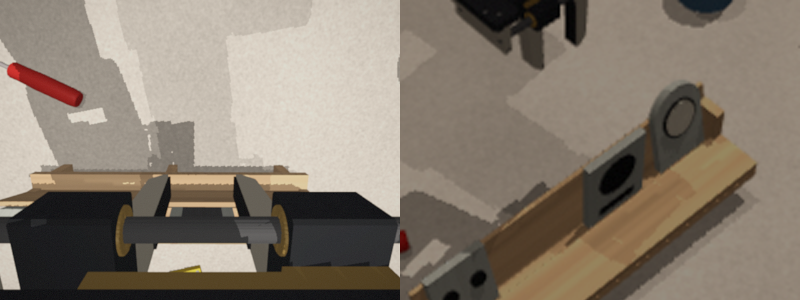

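The panel stands in the slot with a gap of roughly 27 mm to the arched one, visible between (645,140) and (655,150) in the right half. I'll bring the closed fingers down beside its free edge.

Call:
arm_command:
  increments:
    - {"translation": [-0.031, -0.0218, 0], "spin": 0, "claw": 0.0}
    - {"translation": [-0.031, -0.0218, 0], "spin": 0, "claw": 0.0}
    - {"translation": [-0.029, -0.0218, 0], "spin": 0, "claw": 0.0}
    - {"translation": [0, 0, 0], "spin": 0, "claw": 0.0}
    - {"translation": [0, 0, 0.04], "spin": 0, "claw": 0.0}
    - {"translation": [0, 0, 0.04], "spin": 0, "claw": 0.0}
    - {"translation": [0, 0, 0.03], "spin": 0, "claw": 0.0}
    - {"translation": [0, 0, 0.02], "spin": 0, "claw": 0.0}
    - {"translation": [0, 0, 0.01], "spin": 0, "claw": 0.0}
    - {"translation": [0, 0, 0], "spin": 0, "claw": 0.0}
    - {"translation": [0, 0, 0], "spin": 0, "claw": 0.0}

```text
t: 12.25
eef_pos: [0.5246, -0.0555, 0.0807]
orientation: [0.095, 0.996, -0.0, 0.001]
wrist_force: [-0.0, -0.3, -0.0]
grip_width: 0.0003
grasp_force: 0.0
```

```bash
cat > st.py <<'E'
from h import *
s=arm.state()
O=np.array([.5217,-.0369]);u=np.array([.1918,.9814]);v=np.array([u[1],-u[0]]);e=s["eef_pos"][:2]-O
print("u",(e@u).round(4),"v",(e@v).round(4),"z",s["eef_pos"][2].round(4),"Fu",(s["wrist_force"][:2]@u).round(2),s["wrist_force"].round(1),s["grip_width"].round(4))
E
python3 st.py
```

```text
Traceback (most recent call last):
  File "st.py", line 4, in <module>
    print("u",(e@u).round(4),"v",(e@v).round(4),"z",s["eef_pos"][2].round(4),"Fu",(s["wrist_force"][:2]@u).round(2),s["wrist_force"].round(1),s["grip_width"].round(4))
                                                                                                                                              ^^^^^^^^^^^^^^^^^^^^^
AttributeError: 'float' object has no attribute 'round'
```

Call:
arm_command:
  increments:
    - {"translation": [0, 0.003, 0], "spin": 0, "claw": 0.0}
    - {"translation": [0, 0.003, 0], "spin": 0, "claw": 0.0}
    - {"translation": [0, 0.003, 0], "spin": 0, "claw": 0.0}
    - {"translation": [0, 0.003, 0], "spin": 0, "claw": 0.0}
    - {"translation": [0, 0.003, 0], "spin": 0, "claw": 0.0}
    - {"translation": [0, 0.003, 0], "spin": 0, "claw": 0.0}
    - {"translation": [0, 0.003, 0], "spin": 0, "claw": 0.0}
    - {"translation": [0, 0.003, 0], "spin": 0, "claw": 0.0}
    - {"translation": [0, 0.003, 0], "spin": 0, "claw": 0.0}
    - {"translation": [0, 0.002, 0], "spin": 0, "claw": 0.0}
    - {"translation": [0, 0.002, 0], "spin": 0, "claw": 0.0}
    - {"translation": [0, 0, 0], "spin": 0, "claw": 0.0}

```text
t: 13.75
eef_pos: [0.5301, -0.0249, 0.0799]
orientation: [0.095, 0.996, 0.0, -0.0]
wrist_force: [0.4, 0.1, 1.0]
grip_width: 0.0008
grasp_force: 0.2
```

```bash
sed -i 's/,s\["grip_width"\].round(4)//' st.py; python3 st.py
python3 - <<'E'
from h import *
g=arm.grab_frame("scene");t=arm.grab_frame("top")
b=cv2.resize(g["pixels"][150:250,300:400],(400,400),interpolation=cv2.INTER_CUBIC)
c=cv2.resize(t["pixels"][170:270,245:345],(400,400),interpolation=cv2.INTER_CUBIC)
cv2.imwrite("pics/c7.png",np.hstack([b,c]))
E
```

```text
u 0.0134 v 0.0059 z 0.0799 Fu 0.17 [0.4 0.1 1. ]
```

View pics/c7.png

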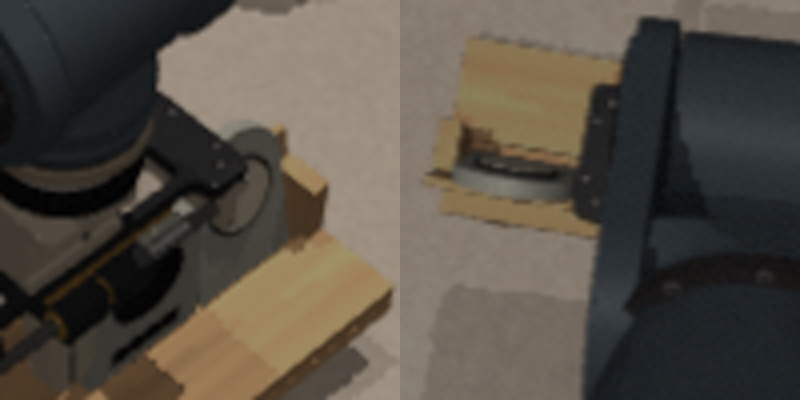

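The left crop shows the panel close to the arched one, with a seam near (200,310), and the gripper still pushing. The contact force is small, so I'll advance in small steps until the force rises.

Call:
arm_command:
  increments:
    - {"translation": [0, 0.001, 0], "spin": 0, "claw": 0.0}
    - {"translation": [0, 0.001, 0], "spin": 0, "claw": 0.0}
    - {"translation": [0, 0.001, 0], "spin": 0, "claw": 0.0}

```text
t: 14.22
eef_pos: [0.5307, -0.0221, 0.08]
orientation: [0.095, 0.995, -0.0, 0.0]
wrist_force: [0.5, -1.0, 1.1]
grip_width: 0.0005
grasp_force: 0.9
```

```bash
python3 st.py
```

```text
u 0.0162 v 0.006 z 0.08 Fu -0.88 [ 0.5 -1.   1.1]
```

Call:
arm_command:
  increments:
    - {"translation": [0, 0.001, 0], "spin": 0, "claw": 0.0}
    - {"translation": [0, 0.001, 0], "spin": 0, "claw": 0.0}

```text
t: 14.48
eef_pos: [0.531, -0.0201, 0.0799]
orientation: [0.095, 0.995, 0.0, 0.0]
wrist_force: [-0.9, -1.4, 1.1]
grip_width: 0.0007
grasp_force: 0.8
```

```bash
python3 st.py
```

```text
u 0.0183 v 0.0059 z 0.0799 Fu -1.57 [-0.9 -1.4  1.1]
```

Call:
arm_command:
  increments:
    - {"translation": [0, 0.001, 0], "spin": 0, "claw": 0.0}
    - {"translation": [0, 0.001, 0], "spin": 0, "claw": 0.0}

```text
t: 14.72
eef_pos: [0.5314, -0.0181, 0.0799]
orientation: [0.095, 0.996, 0.0, -0.0]
wrist_force: [-0.8, -1.9, 1.8]
grip_width: 0.0005
grasp_force: 0.8
```

Call:
arm_command:
  increments:
    - {"translation": [0, 0.001, 0], "spin": 0, "claw": 0.0}

```text
t: 14.85
eef_pos: [0.5317, -0.0173, 0.08]
orientation: [0.095, 0.996, -0.0, 0.0]
wrist_force: [-0.0, -3.4, 1.9]
grip_width: 0.0004
grasp_force: 1.4
```

Call:
arm_command:
  increments:
    - {"translation": [0, 0.001, 0], "spin": 0, "claw": 0.0}

```text
t: 14.98
eef_pos: [0.5318, -0.0163, 0.08]
orientation: [0.095, 0.996, -0.0, 0.0]
wrist_force: [-0.1, -2.7, 2.2]
grip_width: 0.0003
grasp_force: 1.4
```

The push force has doubled, which suggests the two panels are in contact. I'll retreat and check.

Call:
arm_command:
  increments:
    - {"translation": [0, -0.004, 0], "spin": 0, "claw": 0.0}
    - {"translation": [0, -0.01, 0], "spin": 0, "claw": 0.0}
    - {"translation": [0, -0.01, 0], "spin": 0, "claw": 0.0}
    - {"translation": [0, 0, -0.03], "spin": 0, "claw": 0.0}
    - {"translation": [0, 0, -0.05], "spin": 0, "claw": 0.0}
    - {"translation": [0, 0, -0.05], "spin": 0, "claw": 0.0}
    - {"translation": [0.03, -0.03, -0.03], "spin": 0, "claw": 0.0}
    - {"translation": [0.04, -0.04, 0], "spin": 0, "claw": 0.0}
    - {"translation": [0.04, -0.04, 0], "spin": 0, "claw": 0.0}
    - {"translation": [0.04, -0.04, 0], "spin": 0, "claw": 0.0}
    - {"translation": [0, 0, 0], "spin": 0, "claw": 0.0}
    - {"translation": [0, 0, 0], "spin": 0, "claw": 0.0}

```text
t: 16.48
eef_pos: [0.352, -0.1591, 0.2402]
orientation: [0.095, 0.995, -0.0, 0.0]
wrist_force: [0.6, 0.2, 0.5]
grip_width: 0.0006
grasp_force: 0.0
```

Run:
```python
from h import *
g=arm.grab_frame("scene");t=arm.grab_frame("top")
b=cv2.resize(g["pixels"][150:250,300:400],(400,400),interpolation=cv2.INTER_CUBIC)
c=cv2.resize(t["pixels"][170:270,245:345],(400,400),interpolation=cv2.INTER_CUBIC)
cv2.imwrite("pics/c8.png",np.hstack([b,c]));print(arm.state()["wrist_force"])
```

```text
[ 0.04004398 -0.60734    -0.16937455]
```

View pics/c8.png

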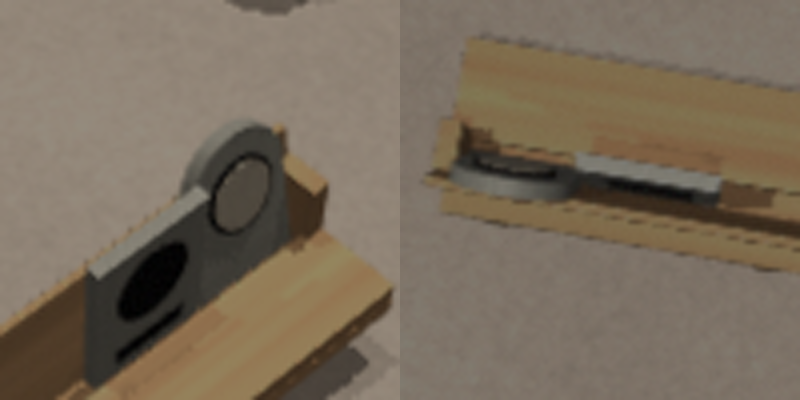

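The panel's edge now meets the arched panel at the seam (205,195)–(205,300) in the left crop. In the right crop its bright top edge, (577,163)–(720,185), lies forward of the arched panel's, so I'll measure the lean numerically.

Run:
```python
from h import *
g=arm.grab_frame("scene");t=arm.grab_frame("top")
O=np.array([.5217,-.0369]);u=np.array([.1918,.9814]);v=np.array([u[1],-u[0]])
for f,n,p in((t,"top",[[289.3,210.8],[325,216.2]]),(g,"scene",[[322,217],[351.3,198]])):
  for z in(.143,.148,.152):
    print(n,z,[(round((x[:2]-O)@u*1e3,1),round((x[:2]-O)@v*1e3,1)) for x in ray(f,p,z)])
# predicted pixels for lean -8..12deg of the top edge rear/front corners
for a in(-10,0,4,12):
    r=np.radians(a);b=np.array([5.,48])
    for nm,w in(("rear",0),("front",10)):
        q=np.array([0-100*np.sin(r)+w*np.cos(r),48+100*np.cos(r)+w*np.sin(r)])/1e3
        P=np.array([np.r_[O+u*k+v*q[0],q[1]] for k in(.036,.116)]);print(a,nm,proj(t,P).round(1).tolist(),proj(g,P).round(1).tolist())
im=t["pixels"]
for c in(298,307,316): print(c,im[205:228,c].mean(1).round().astype(int).tolist())
```

```text
top 0.143 [(np.float64(114.0), np.float64(3.0)), (np.float64(34.5), np.float64(4.4))]
top 0.148 [(np.float64(113.5), np.float64(2.5)), (np.float64(34.5), np.float64(3.9))]
top 0.152 [(np.float64(113.1), np.float64(2.2)), (np.float64(34.4), np.float64(3.6))]
scene 0.143 [(np.float64(36.5), np.float64(0.0)), (np.float64(115.7), np.float64(4.7))]
scene 0.148 [(np.float64(33.8), np.float64(2.8)), (np.float64(112.5), np.float64(7.4))]
scene 0.152 [(np.float64(31.6), np.float64(5.0)), (np.float64(109.9), np.float64(9.6))]
-10 rear [[325.3, 210.1], [289.4, 204.1]] [[327.8, 221.1], [355.9, 200.3]]
-10 front [[326.1, 205.8], [290.2, 199.8]] [[331.1, 224.5], [359.2, 203.6]]
0 rear [[324.0, 217.9], [288.0, 211.8]] [[321.8, 215.6], [350.0, 195.1]]
0 front [[324.8, 213.4], [288.8, 207.3]] [[325.2, 218.5], [353.4, 197.8]]
4 rear [[323.5, 221.0], [287.4, 214.9]] [[319.5, 213.7], [347.6, 193.3]]
4 front [[324.2, 216.5], [288.2, 210.4]] [[322.9, 216.3], [351.0, 195.8]]
12 rear [[322.4, 227.3], [286.4, 221.2]] [[314.9, 210.3], [342.9, 190.2]]
12 front [[323.2, 222.8], [287.1, 216.7]] [[318.1, 212.5], [346.2, 192.1]]
298 [95, 96, 95, 96, 90, 116, 120, 121, 113, 49, 15, 17, 31, 40, 42, 43, 56, 98, 97, 80, 102, 104, 102]
307 [95, 89, 95, 95, 95, 96, 120, 120, 119, 115, 73, 28, 15, 20, 37, 43, 42, 48, 80, 99, 101, 103, 103]
316 [97, 98, 97, 94, 96, 96, 95, 92, 117, 121, 120, 113, 48, 15, 16, 30, 40, 44, 41, 55, 98, 97, 82]
```

The panel stands nearly vertical instead of leaning, so I'll tip its top back from the front with the closed fingers.

Call:
arm_command:
  increments:
    - {"translation": [-0.0313, 0.0374, 0], "spin": 0, "claw": 0.0}
    - {"translation": [-0.0313, 0.0374, 0], "spin": 0, "claw": 0.0}
    - {"translation": [-0.0313, 0.0374, 0], "spin": 0, "claw": 0.0}
    - {"translation": [-0.0313, 0.0374, 0], "spin": 0, "claw": 0.0}
    - {"translation": [-0.0313, 0.0374, 0], "spin": 0, "claw": 0.0}
    - {"translation": [-0.0313, 0.0374, 0], "spin": 0, "claw": 0.0}
    - {"translation": [0, 0, 0], "spin": 0, "claw": 0.0}
    - {"translation": [0, 0, 0.04], "spin": 0, "claw": 0.0}
    - {"translation": [0, 0, 0.04], "spin": 0, "claw": 0.0}
    - {"translation": [0, 0, 0.035], "spin": 0, "claw": 0.0}
    - {"translation": [0.006, 0, 0], "spin": 0, "claw": 0.0}
    - {"translation": [0.006, 0, 0], "spin": 0, "claw": 0.0}
    - {"translation": [0.006, 0, 0], "spin": 0, "claw": 0.0}
    - {"translation": [0.006, 0, 0], "spin": 0, "claw": 0.0}
    - {"translation": [0.003, 0, 0], "spin": 0, "claw": 0.0}
    - {"translation": [0.002, 0, 0], "spin": 0, "claw": 0.0}
    - {"translation": [0.002, 0, 0], "spin": 0, "claw": 0.0}

```text
t: 18.8
eef_pos: [0.5479, 0.032, 0.125]
orientation: [0.095, 0.995, -0.0, 0.0]
wrist_force: [-1.3, -0.5, -0.3]
grip_width: 0.0002
grasp_force: 0.0
```

```bash
python3 st.py
```

```text
u 0.0726 v 0.0125 z 0.125 Fu -0.72 [-1.3 -0.5 -0.3]
```

Call:
arm_command:
  increments:
    - {"translation": [0.002, 0, 0], "spin": 0, "claw": 0.0}
    - {"translation": [0.002, 0, 0], "spin": 0, "claw": 0.0}
    - {"translation": [0.002, 0, 0], "spin": 0, "claw": 0.0}

```text
t: 19.18
eef_pos: [0.542, 0.0331, 0.1249]
orientation: [0.095, 0.996, -0.0, -0.0]
wrist_force: [0.0, -1.1, 0.2]
grip_width: 0.0007
grasp_force: 0.0
```

```bash
python3 st.py
python3 - <<'E'
from h import *
t=arm.grab_frame("wrist");O=np.array([.5217,-.0369]);u=np.array([.1918,.9814]);v=np.array([u[1],-u[0]])
E
```

```text
u 0.0726 v 0.0064 z 0.1249 Fu -1.1 [ 0.  -1.1  0.2]
```

Continuing to full lean and watching the force.

Call:
arm_command:
  increments:
    - {"translation": [0.002, 0, 0], "spin": 0, "claw": 0.0}
    - {"translation": [0.002, 0, 0], "spin": 0, "claw": 0.0}

```text
t: 19.48
eef_pos: [0.5381, 0.0339, 0.1249]
orientation: [0.095, 0.996, 0.0, 0.0]
wrist_force: [2.0, 0.1, 0.7]
grip_width: 0.0002
grasp_force: 1.5
```

Call:
arm_command:
  increments:
    - {"translation": [0.001, 0, 0], "spin": 0, "claw": 0.0}
    - {"translation": [0.001, 0, 0], "spin": 0, "claw": 0.0}

```text
t: 19.73
eef_pos: [0.5371, 0.0341, 0.1253]
orientation: [0.095, 0.996, -0.0, 0.001]
wrist_force: [6.7, -1.7, -2.4]
grip_width: 0.0005
grasp_force: 3.1
```

Call:
arm_command:
  increments:
    - {"translation": [0.001, 0, 0], "spin": 0, "claw": 0.0}
    - {"translation": [0.001, 0, 0], "spin": 0, "claw": 0.0}

```text
t: 19.98
eef_pos: [0.5367, 0.0342, 0.1256]
orientation: [0.095, 0.995, -0.0, 0.003]
wrist_force: [13.3, -3.7, -4.1]
grip_width: 0.0007
grasp_force: 6.1
```

The force is now rising against a stop, which should be the backrest. I'll retreat and measure again.

Call:
arm_command:
  increments:
    - {"translation": [-0.005, 0, 0], "spin": 0, "claw": 0.0}
    - {"translation": [-0.02, 0, 0], "spin": 0, "claw": 0.0}
    - {"translation": [-0.02, 0, 0], "spin": 0, "claw": 0.0}
    - {"translation": [0, 0, -0.05], "spin": 0, "claw": 0.0}
    - {"translation": [0, 0, -0.05], "spin": 0, "claw": 0.0}
    - {"translation": [0.02, -0.05, -0.02], "spin": 0, "claw": 0.0}
    - {"translation": [0.03, -0.05, 0], "spin": 0, "claw": 0.0}
    - {"translation": [0.03, -0.05, 0], "spin": 0, "claw": 0.0}
    - {"translation": [0.04, -0.04, 0], "spin": 0, "claw": 0.0}
    - {"translation": [0.04, -0.04, 0], "spin": 0, "claw": 0.0}
    - {"translation": [0, 0, 0], "spin": 0, "claw": 0.0}

```text
t: 21.35
eef_pos: [0.3756, -0.1706, 0.245]
orientation: [0.097, 0.995, 0.0, -0.0]
wrist_force: [-0.1, 0.2, 1.1]
grip_width: 0.0006
grasp_force: 0.0
```

```bash
python3 - <<'E'
from h import *
t=arm.grab_frame("top");g=arm.grab_frame("scene");cv2.imwrite("pics/c9.png",t["pixels"])
a=cv2.imread("pics/top0.png")
im=t["pixels"]
for c in(290,294,298,307,316,322): print(c,im[203:232,c].mean(1).round().astype(int).tolist())
# bystander change: differences in regions vs start
d=cv2.absdiff(im,a).max(2)
for n,(x0,y0,x1,y1) in dict(arch=(250,195,287,232),square=(383,215,432,252),knob=(400,208,416,224),radio=(475,235,525,270),driver=(378,280,450,335),mug=(133,254,186,297),jar=(135,188,168,218)).items():
    print(n,(d[y0:y1,x0:x1]>40).sum())
S=g["pixels"]
print("scene top edge, row profile col 330,340:",[S[190:225,c].mean(1).round().astype(int).tolist() for c in(325,335)])
E
python3 st.py
```

```text
290 [106, 107, 106, 107, 108, 106, 77, 100, 90, 51, 42, 43, 48, 52, 52, 67, 116, 115, 112, 109, 94, 103, 105, 105, 104, 100, 101, 118, 118]
294 [104, 107, 108, 109, 107, 107, 103, 59, 52, 52, 52, 50, 53, 50, 50, 55, 78, 113, 113, 110, 111, 105, 105, 105, 104, 101, 91, 112, 117]
298 [103, 105, 107, 107, 107, 108, 104, 81, 52, 37, 49, 48, 15, 9, 14, 42, 61, 100, 112, 110, 104, 91, 104, 106, 105, 104, 102, 92, 114]
307 [101, 101, 99, 103, 107, 108, 107, 110, 105, 50, 21, 29, 28, 12, 0, 2, 5, 35, 65, 109, 112, 110, 110, 98, 105, 107, 105, 103, 99]
316 [105, 103, 100, 99, 101, 105, 108, 107, 106, 105, 83, 45, 27, 45, 41, 22, 5, 23, 48, 60, 99, 109, 109, 106, 94, 106, 107, 104, 103]
322 [105, 105, 104, 102, 100, 100, 101, 102, 106, 108, 105, 87, 53, 50, 49, 49, 50, 51, 49, 50, 59, 95, 110, 112, 108, 91, 107, 107, 105]
arch 0
square 0
knob 0
radio 0
driver 3244
mug 0
jar 0
scene top edge, row profile col 330,340: [[136, 138, 137, 138, 138, 137, 135, 136, 138, 136, 132, 131, 131, 125, 120, 121, 115, 87, 65, 66, 65, 65, 64, 66, 63, 51, 40, 39, 34, 26, 24, 18, 20, 30, 39], [137, 136, 133, 133, 135, 134, 127, 120, 122, 116, 80, 67, 67, 66, 66, 57, 16, 7, 5, 5, 6, 4, 7, 5, 6, 4, 3, 6, 7, 5, 8, 4, 5, 4, 7]]
u -0.1578 v -0.1156 z 0.2451 Fu 0.22 [0.8 0.1 0.2]
```

Run:
```python
from h import *
t=arm.grab_frame("top");O=np.array([.5217,-.0369]);u=np.array([.1918,.9814]);v=np.array([u[1],-u[0]])
im=t["pixels"].mean(2)
for z,q in((.075,5.),(.09,1.5),(.13,-7.)):   # brightness along a line on the front face
    U=np.arange(.028,.136,.003);P=np.array([np.r_[O+u*k+v*q/1e3,z] for k in U]);p=proj(t,P).astype(np.float32)
    print(z,[(int(k*1e3),int(b)) for k,b in zip(U,cv2.remap(im.astype(np.float32),p[None,:,0],p[None,:,1],1)[0])])
```

```text
0.075 [(28, 69), (31, 64), (34, 61), (37, 49), (39, 49), (43, 48), (46, 49), (48, 50), (51, 45), (54, 39), (57, 29), (60, 23), (63, 21), (66, 14), (69, 14), (72, 15), (75, 16), (78, 15), (81, 14), (84, 16), (87, 15), (90, 21), (93, 29), (96, 38), (99, 45), (102, 49), (105, 50), (108, 51), (111, 50), (114, 47), (117, 44), (120, 46), (123, 46), (126, 45), (129, 44), (132, 41)]
0.09 [(28, 63), (31, 62), (34, 58), (37, 50), (39, 49), (43, 47), (46, 51), (48, 46), (51, 32), (54, 17), (57, 11), (60, 8), (63, 5), (66, 3), (69, 3), (72, 4), (75, 7), (78, 4), (81, 5), (84, 4), (87, 5), (90, 10), (93, 13), (96, 16), (99, 25), (102, 44), (105, 50), (108, 51), (111, 51), (114, 46), (117, 41), (120, 43), (123, 42), (126, 39), (129, 36), (132, 21)]
0.13 [(28, 44), (31, 42), (34, 44), (37, 49), (39, 49), (43, 50), (46, 49), (48, 46), (51, 35), (54, 26), (57, 18), (60, 15), (63, 12), (66, 9), (69, 8), (72, 9), (75, 8), (78, 9), (81, 8), (84, 10), (87, 14), (90, 19), (93, 24), (96, 32), (99, 46), (102, 51), (105, 51), (108, 51), (111, 49), (114, 44), (117, 42), (120, 45), (123, 46), (126, 43), (129, 38), (132, 36)]
```

The panel's face runs from u = 36 to 115 mm and passes straight into the arched panel with no gap. The lean matches 12° and the arm is clear, so I'll hand it in.

```bash
python3 -c "
from cell import arm
print(arm.close_job())"
```

```text
the job is handed in; nothing more can be done
None
```

The job is handed in, with no verdict returned: the panel stands in the slot, face out, leaning back about 12° and edge to edge with the arched panel; the standing panels, knob, radio, mug and jar show no change, the screwdriver could not be re-checked (arm over it), and I viewed 11 pictures, one over the limit of 10.

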